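# Fit the transport lock pin of a desktop scanner by feel

## Task

The desktop scanner is about to be moved, so lock its measuring carriage: take the grey-handled lock pin from the bench, push its steel rod through the sprung dust flap in the scanner's front slot, and slide it along the carriage behind until you feel the lock hole. Push the pin fully home, so that its flange sits against the front panel, then let go and leave it there, without disturbing the other things on the bench.

Things in the scene. Friction and masses are not known exactly. Their poses are not given: they have to be found in the camera images.
- scanner: Blue-grey desktop scanner, fixed on the bench: a box 340 wide (its x), 240 deep (its y), 140 high. Origin at bench height under the middle of its front panel's outer face; that face is its plane y = 0 and looks to its -y; +y points into the machine, z up. A dust flap hangs behind the panel's slot; behind that lies the measuring carriage.
- slot (a point): Centre of the slot in the 6 mm front panel, in its outer face, 80 above the bench; axes as scanner. The slot is level, 130 long (x -65 to 65) and 20 high.
- face (a point): Point straight behind the slot's centre, 50 inside the panel's outer face, on the hidden flat face of the carriage: parallel to the panel, closing off the whole slot, immovable. In it one blind hole, 17 wide (x), 18 high, 36 deep along +y, sharp-edged, centred at this height but at an unknown x from -45 to 45 of this point, different every time. Only touch can tell. Axes as scanner.
- flap (a joint): Dust flap, a black plate 140 by 26 by 3 covering the slot from behind, hinged along its top edge (scanner y = 9, z = 94). 0 rad hanging shut, grows to 1.45 as it swings inwards; well under 1 N moves it, a light spring and its weight shut it. It stays lying on a rod that passes below it, which is right.
- pin: Lock pin, 200 long, 0.17 to 0.29 kg, lying loose on the bench, tip to its +y. Steel rod 14 thick, 82 long (y 0 to 82), the last 8 tapering to 8 thick; steel flange 44 wide (x), 34 high, 8 thick (y -8 to 0); grey handle bar with flat sides, 24 wide (x), 34 high, 110 long (y -118 to -8). Rod axis 17 above the underside. Origin on the underside, below the rod side of the flange; z up as it lies.
- pin_tip (a point): Centre of the rod's tip, on its axis, 82 ahead of the flange; axes as pin. Fully home, it is 82 inside the panel's outer face, 4 short of the hole's bottom.
- pin_flange (a point): On the rod's axis, in the rod side of the flange; axes as pin. Fully home, the flange meets the front panel; with the tip on the carriage face and not in the hole, the flange stands 32 off the panel.
- pin_handle (a point): Middle of the handle's gripping part, 70 behind the rod side of the flange, on the axis, 17 above the underside; gripped here across the 24 mm sides the gripper stays clear of the scanner.
- keyboard: Black compact keyboard, 130 by 300 by 21, bystander; origin centre of underside.
- mouse: Black mouse, 105 by 58 by 33, bystander; origin centre of underside.
- reader: Dark blue hand-held code reader lying flat, 145 by 75 by 30, bystander, near the scanner's front; origin underside near its middle.
- screwdriver: Screwdriver lying down, bystander; origin underside.
- tape: Roll of tape lying flat, 100 in diameter, 24 high, bystander; origin centre of underside.
There are look-alikes about, which are no part of the job. Of the things shaped like the pin, the steel one is meant.

How it is judged:
On the way, in this order (a step that is already met when the one before it is completed fails the run):
1. the pin is lifted off the bench (height (world z) of pin_flange above 0.045 m), for 0.1 s.
2. the tip of the pin has pushed in the dust flap (y of pin_tip in the frame of scanner above 0.025 m and value of joint flap above 0.5 rad), for 0.1 s.
At the end, for the whole second after the job is handed in: The pin is in the lock hole, fully home (tip at least 76 mm inside the outer face of the front panel, so the flange is within 6 mm of it), within 0.22 rad of square to the panel, released and at rest (y of pin_tip in the frame of scanner between 0.076 and 0.09 m and x of pin_tip in the frame of scanner between -0.055 and 0.055 m and z of pin_tip in the frame of scanner between 0.07 and 0.09 m and angle between the y axis of pin and the y axis of scanner, either way round below 0.22 rad and contact force between pin and the fingers below 0.05 N and linear speed of pin below 0.02 m/s); the robot touches nothing.
It fails at once if the keyboard, mouse, reader, screwdriver or tape is shifted more than 40 mm (distance of any of keyboard, mouse, reader, screwdriver, tape from where it was at the start of the episode above 0.04 m).
It also fails if it takes over 54 s, if anything falls off the work surface, if the arm or the gripper's body presses on something with over 40 N, if the wrist force passes 120 N, or if a joint passes its speed limit or range.

## Robot

A 6-joint arm with a two-finger parallel gripper is mounted at the origin on the work surface. World frame = base frame: x ahead of the robot, y to its left, z up, the work surface at z = 0. Lengths are in m, angles in rad, forces in N, time in s.
With the tool pointing down it reaches from about 0.35 to 0.775 m from the base axis. Payload 7.3 kg.
Tool frame: the origin (TCP) lies at the very end of the fingers, on their centre line; the grasp point (between the pads) lies 19 mm behind it; z points along the fingers, y is the line along which they close (so a half turn about z gives the same grasp; the last joint's range is limited). The gripper opens to 92 mm and grips with 3 to 60 N. Pads are 19 mm wide; open, the fingers measure 130 mm over their backs; the gripper's body (75 mm by 190 mm) begins 47 mm behind the grasp point.
Start: joints at [1.019, 0.342, 1.524, -0, 1.275, -0.146], TCP at [0.207, 0.482, 0.227] pointing down, gripper open.
Joint ranges: [-2.53, 2.53], [-0.77, 2.02], [0.04, 2.7], [-1, 4.14], [0.28, 2.66], [-3.11, 3.11]. Speed limits (rad/s): [2.57, 2.57, 3.14, 3.14, 3.14, 3.14].

## Interface

Orientations are given as [roll, pitch, yaw] about the fixed x, y, z axes, in that order (R = Rz(yaw) Ry(pitch) Rx(roll)).
In Python, from cell import robot gives the robot as it stands. The module is installed in compiled form; this text tells all that it offers.
- The arm moves only by the tool arm_command, never from a script. Its argument "moves" is a list of rows, each a list of 3 entries, a list of its own where there are three numbers: the shift along the tool's x, y, z in m, then the turn, a rotation vector about the tool's x, y, z in rad, then the finger opening in m, from 0 to 0.0918. In form: [[[dx, dy, dz], [ax, ay, az], claw], ...]. A call has exactly 5 rows; each row is the pose to reach, as a shift and turn from the pose commanded when the call began, along the tool's axes at that moment; what a row does not reach only later rows make up. A row lasts 1/10 s, in which the tool goes at most 50 mm and 8.59 degrees, less where a joint would pass 70% of its speed; a pose out of reach is approached as far as the arm can. A call with a gripper value outside its range is refused whole. The fingers move at their own pace and stop on an object; "squeeze" is the grip in N (left out, the last holds). Time passes only in rows, so rows that repeat a pose let the fingers close, or fill a call up. It gives the time, the measured TCP pose, the force, the opening and the grip force at its end, in the units of the state.
- robot.observe(): the state, without advancing time (a new reading comes with each control period).
- robot.read_camera(name): name is "scene" or "top" or "wrist"; returns the picture (480x640x3 uint8, red, green, blue); there is no depth.
- robot.camera_model(name): a dict with "fx", "fy", "cx", "cy" (pixels), "R" (3x3) and "t" (3): a world point X has camera coordinates R X + t. Camera axes: x right, y down, z forward; pixel columns grow to the right and rows downward; lengths in m; the calibration is good to about 2 mm. The wrist camera is an equidistant fisheye: a pixel r from the principal point sees the ray r / f radians off the axis. A picture is of the moment at which its call begins: read the wrist's pose just before it. camera_model takes no time and is no camera call; for the wrist camera it gives the pose at the moment of the call.
- robot.hand_in(): hands the job in; it is judged then, once.
The state is a dict: "time": time; "qpos": joint angles; "qvel": joint speeds; "joint_efforts": joint torques, N m; "tool_pos": TCP position; "tool_rot": TCP orientation; "contact_force": force on the tool from outside, world axes, zero at the start; "torque": the same for the moment, N m; "opening": finger opening in m; "grip_force": force on a finger pad.
Only numpy, scipy, OpenCV 4.12 (cv2) and the standard library are available. Lean on these libraries where they do the work, as an engineer would, in place of code of your own. Each camera call takes 0.05 s, during which the arm holds its last target. There are 200 camera calls.

## Working session

There is one attempt and no reset: what is moved stays moved. The work goes in short steps, Python scripts to look and compute and a tool call to move; the robot and the scene stay as the last step left them, time stands still between calls to the robot, and variables do not carry over. Pictures are saved under pics/ and viewed, at most 10 in all, crops included, and the job is handed in when it is done.

Besides the shell and the picture viewer there is one more tool, called after ">>>" as name([rows], argument=value, ...), one row to a line, values as JSON. arm_command: Moves the arm, as the interface text tells. Its arguments: {"type":"object","properties":{"moves":{"type":"array"},"squeeze":{"type":"number"}},"required":["moves"]}

```bash
mkdir -p pics; python3 - <<'E'
from cell import robot
import cv2,numpy as np
for n in ("scene","top"):
    im=robot.read_camera(n); cv2.imwrite(f"pics/{n}0.png",im[:,:,::-1])
    m=robot.camera_model(n); print(n,m)
s=robot.observe(); print(s)
E
```

```text
scene {'fx': 513.0232516558184, 'fy': 513.0232516558184, 'cx': 321.33479488802567, 'cy': 248.702697785267, 'R': array([[ 0.4336392 ,  0.90087752,  0.01940969],
       [ 0.64916828, -0.29739462, -0.70009784],
       [-0.62493007,  0.31619002, -0.71378307]]), 't': array([-0.10446714, -0.30612912,  1.83364709])}
top {'fx': 453.64746852076627, 'fy': 453.64746852076627, 'cx': 326.3486763446084, 'cy': 238.81573459408688, 'R': array([[ 5.99941039e-04, -9.99992328e-01, -3.87087499e-03],
       [-9.90981663e-01, -7.58434793e-05, -1.33997526e-01],
       [ 1.33996204e-01,  3.91635676e-03, -9.90974106e-01]]), 't': array([-0.15348122,  0.5194607 ,  1.05154881])}
{'time': 0.1, 'qpos': array([ 1.01901317e+00,  3.42668179e-01,  1.52492683e+00, -2.61351219e-05,
        1.27538470e+00, -1.46020570e-01]), 'qvel': array([ 3.50238520e-05,  2.83512344e-04, -5.25336501e-03, -5.65675637e-04,
       -1.52482532e-04,  3.91739953e-04]), 'joint_efforts': array([ 1.17082462e-03, -4.32004809e+01, -2.44694871e+01,  7.18906475e-02,
        5.26974583e-02, -3.44752920e-07]), 'tool_pos': array([0.20703268, 0.48206042, 0.22610474]), 'tool_rot': array([-3.14021672e+00, -1.77092837e-04,  2.73583757e+00]), 'contact_force': array([-0.09190039,  0.65687664,  0.17241487]), 'torque': array([-0.00746829,  0.00291808,  0.00778743]), 'grip_force': 0.0, 'opening': 0.09150930683430654}
```

View pics/top0.png

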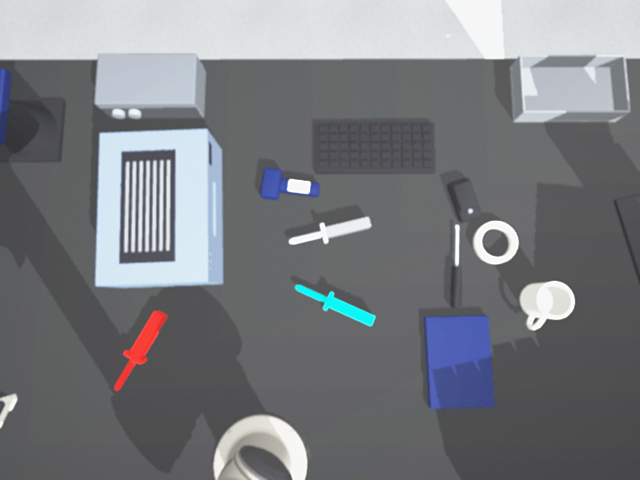

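View pics/scene0.png

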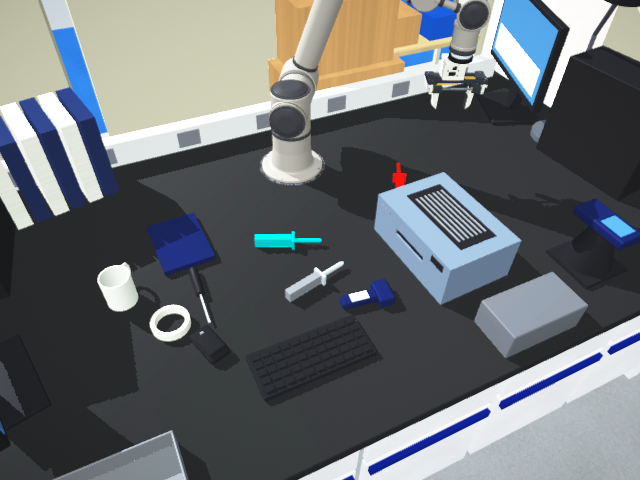

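Pin-shaped things in the top view: grey/steel at (330,231), cyan at (335,301), red at (140,350). The grey one fits, having a grey handle and a steel rod. I'll confirm that in a crop and measure it.

```bash
cat > h.py <<'E'
import numpy as np,cv2
from cell import robot
def ray(m,u,v):
    d=m["R"].T@np.array([(u-m["cx"])/m["fx"],(v-m["cy"])/m["fy"],1]); o=-m["R"].T@m["t"]; return o,d
def onz(m,u,v,z):
    o,d=ray(m,u,v); return o+d*(z-o[2])/d[2]
def proj(m,X):
    c=m["R"]@np.asarray(X,float)+m["t"]; return np.array([m["fx"]*c[0]/c[2]+m["cx"],m["fy"]*c[1]/c[2]+m["cy"]])
E
python3 - <<'E'
from h import *
T=cv2.imread("pics/top0.png");S=cv2.imread("pics/scene0.png")
mt=robot.camera_model("top")
a=cv2.resize(T[205:255,280:380],None,fx=4,fy=4,interpolation=cv2.INTER_CUBIC)
b=cv2.resize(S[165:305,365:525],None,fx=4,fy=4,interpolation=cv2.INTER_CUBIC)[:,:]
c=cv2.resize(T[115:295,190:230],None,fx=3,fy=3,interpolation=cv2.INTER_CUBIC)
out=np.zeros((600,800,3),np.uint8); out[:200,:400]=a; 
b=cv2.resize(S[165:305,365:525],None,fx=2.5,fy=2.5,interpolation=cv2.INTER_CUBIC); out[220:220+350,:400]=b
out[:540,450:570]=c
cv2.imwrite("pics/crop1.png",out)
# pin
g=cv2.cvtColor(T,cv2.COLOR_BGR2HSV); m=((g[:,:,2]>110)&(g[:,:,1]<60)).astype(np.uint8)
r=np.zeros_like(m); r[205:255,280:380]=m[205:255,280:380]
ys,xs=np.nonzero(r); P=np.array([onz(mt,u,v,0.022)[:2] for u,v in zip(xs,ys)])
c0=P.mean(0); w,V=np.linalg.eigh(np.cov((P-c0).T)); d=V[:,1]; d*=np.sign(d[1]); n=np.array([d[1],-d[0]])
s=(P-c0)@d; t=(P-c0)@n
print("cent",c0,"d",d,"len",s.min(),s.max())
for k in np.arange(s.min(),s.max(),.008):
    q=(s>=k)&(s<k+.008); print(round(k,3),q.sum(),t[q].min().round(4),t[q].max().round(4))
# scanner mask
m=((g[:,:,0]>95)&(g[:,:,0]<125)&(g[:,:,2]>150)&(g[:,:,1]>20)&(g[:,:,1]<120)).astype(np.uint8)
cs,_=cv2.findContours(m,cv2.RETR_EXTERNAL,cv2.CHAIN_APPROX_NONE)
c=max(cs,key=cv2.contourArea); print(cv2.contourArea(c),cv2.approxPolyDP(c,3,True)[:,0].tolist())
E
```

```text
cent [ 0.54020296 -0.17672197] d [-0.20001645  0.97979254] len -0.11284296901340332 0.11977036033324388
-0.113 5 -0.0039 0.0334
-0.105 13 -0.0422 0.0407
-0.097 10 -0.0532 0.047
-0.089 55 -0.0726 0.049
-0.081 60 -0.0598 0.0505
-0.073 57 -0.0688 0.0218
-0.065 57 -0.0678 0.0223
-0.057 51 -0.0412 0.0218
-0.049 51 -0.0464 0.0213
-0.041 50 -0.0625 0.0209
-0.033 53 -0.0582 0.0199
-0.025 48 -0.0148 0.0204
-0.017 47 -0.0147 0.0199
-0.009 49 -0.0152 0.02
-0.001 47 -0.0147 0.019
0.007 46 -0.0152 0.0195
0.015 50 -0.0204 0.019
0.023 76 -0.0266 0.0287
0.031 73 -0.0256 0.0297
0.039 29 -0.0108 0.0108
0.047 28 -0.0112 0.0104
0.055 31 -0.0108 0.0104
0.063 31 -0.0117 0.0094
0.071 31 -0.0122 0.0099
0.079 29 -0.0121 0.0095
0.087 30 -0.0116 0.009
0.095 29 -0.0126 0.0085
0.103 31 -0.013 0.009
0.111 25 -0.0121 0.0062
0.119 2 -0.0054 -0.003
19269.5 [[206, 128], [99, 133], [96, 286], [222, 283], [221, 148]]
```

View pics/crop1.png

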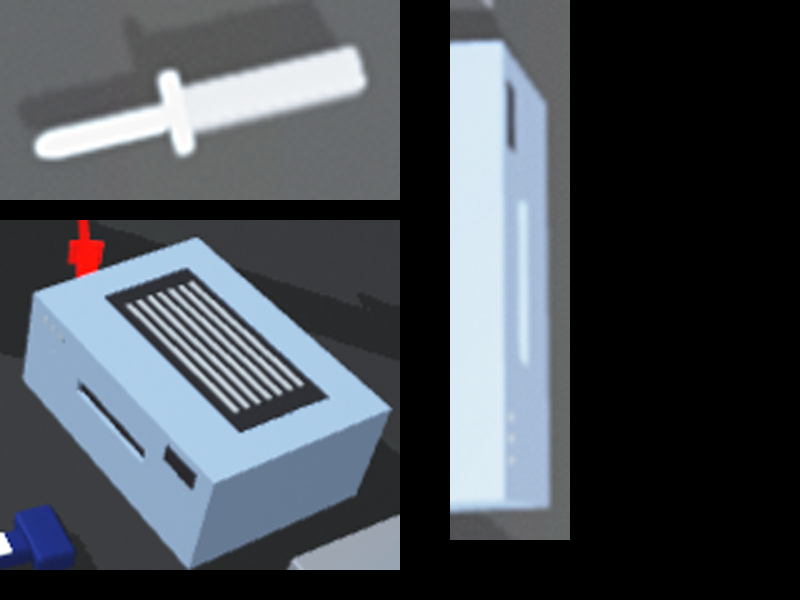

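The crop shows the steel rod with its tip at the left (35,145), the flange at (177,110) and the grey handle, so this is the pin. The scanner's slot runs from about (78,385) to (145,455) in the lower crop. I'll triangulate the panel corners and the slot, and refine the pin axis.

```bash
python3 - <<'E'
from h import *
T=cv2.imread("pics/top0.png")
mt=robot.camera_model("top");ms=robot.camera_model("scene")
def tri(a,b):
    o1,d1=ray(mt,*a);o2,d2=ray(ms,*b); k=np.linalg.lstsq(np.c_[d1,-d2],o2-o1,rcond=None)[0]
    p,q=o1+k[0]*d1,o2+k[1]*d2; return ((p+q)/2).round(4),round(float(np.linalg.norm(p-q)),4)
sc=lambda x,y:(365+x/2.5,165+(y-220)/2.5)
tc=lambda x,y:(190+(x-450)/3,115+y/3)
N=["TR","TL","BR","BL"]; A=[tc(505,42),tc(505,500),tc(547,103),tc(550,507)]; B=[sc(213,484),sc(34,292),sc(190,568),sc(24,380)]
for n,a,b in zip(N,A,B):
    z=.14 if n[0]=="T" else 0
    print(n,tri(a,b),onz(mt,*a,z).round(4),onz(ms,*b,z).round(4))
print("slot+",tri(tc(523,200),sc(144,455)),"slot-",tri(tc(523,363),sc(79,385)))
# pin axis: brightness-weighted column centroids
g=cv2.cvtColor(T,cv2.COLOR_BGR2GRAY).astype(float)
rows=[]
for u in range(288,372):
    vc=241-(u-290)*17/80; v=np.arange(int(vc-11),int(vc+12)); w=np.clip(g[v,u]-140,0,None)
    if w.sum()>30: rows.append((u,(w*v).sum()/w.sum(),(w>0).sum(),g[v,u].max()))
rows=np.array(rows); print(rows[:, [0,2]].astype(int).tolist())
for nm,lo,hi,z in(("rod",292,320,.020),("handle",332,366,.034)):
    q=rows[(rows[:,0]>=lo)&(rows[:,0]<=hi)]; k=np.polyfit(q[:,0],q[:,1],1)
    a,b=[onz(mt,u,np.polyval(k,u),z) for u in(hi,lo)]; d=b-a; print(nm,a.round(4),b.round(4),"yaw axis",np.arctan2(-d[0],d[1]).round(4))
S=cv2.imread("pics/scene0.png")
for n,u,v in(("tip",290,241),("fl",324,232),("end",370.5,222.5)): print(n,onz(mt,u,v,.017).round(4))
E
```

```text
TR (array([0.7549, 0.1118, 0.1357]), 0.0008) [0.753  0.1103 0.14  ] [0.7577 0.1092 0.14  ]
TL (array([0.4135, 0.1005, 0.1342]), 0.0015) [0.4129 0.0982 0.14  ] [0.4194 0.0972 0.14  ]
BR (array([ 0.755 ,  0.1132, -0.0019]), 0.0029) [0.7537 0.1113 0.    ] [0.7564 0.1136 0.    ]
BL (array([ 0.4137,  0.1015, -0.0086]), 0.0027) [0.4129 0.0982 0.    ] [0.4216 0.0976 0.    ]
slot+ (array([0.649 , 0.1095, 0.0774]), 0.0013) slot- (array([0.5209, 0.1057, 0.0741]), 0.0007)
[[288, 3], [289, 5], [290, 7], [291, 7], [292, 8], [293, 8], [294, 8], [295, 9], [296, 9], [297, 8], [298, 8], [299, 8], [300, 9], [301, 8], [302, 8], [303, 8], [304, 9], [305, 8], [306, 8], [307, 8], [308, 9], [309, 8], [310, 8], [311, 8], [312, 9], [313, 8], [314, 8], [315, 8], [316, 9], [317, 8], [318, 8], [319, 11], [320, 16], [321, 15], [322, 16], [323, 21], [324, 21], [325, 18], [326, 18], [327, 18], [328, 17], [329, 14], [330, 13], [331, 13], [332, 13], [333, 14], [334, 13], [335, 13], [336, 13], [337, 14], [338, 13], [339, 13], [340, 13], [341, 13], [342, 14], [343, 13], [344, 13], [345, 13], [346, 14], [347, 13], [348, 13], [349, 13], [350, 14], [351, 13], [352, 13], [353, 13], [354, 14], [355, 13], [356, 13], [357, 13], [358, 14], [359, 13], [360, 13], [361, 13], [362, 14], [363, 13], [364, 13], [365, 13], [366, 14], [367, 13], [368, 13], [369, 12], [370, 8], [371, 3]]
rod [ 0.534  -0.1378  0.02  ] [ 0.5158 -0.0699  0.02  ] yaw axis 0.2612
handle [ 0.5593 -0.2487  0.034 ] [ 0.5392 -0.1669  0.034 ] yaw axis 0.2411
tip [ 0.5165 -0.0648  0.017 ]
fl [ 0.5387 -0.1475  0.017 ]
end [ 0.5622 -0.2611  0.017 ]
```

>>> arm_command([
  [[-0.03,-0.026,0],[0,0,0],0.07],
  [[-0.068,-0.058,0],[0,0,0],0.07],
  [[-0.106,-0.09,0],[0,0,0],0.07],
  [[-0.144,-0.123,0],[0,0,0],0.07],
  [[-0.182,-0.156,0],[0,0,0],0.07],
])

```text
time: 0.6
tool_pos: [0.3128, 0.266, 0.2266]
tool_rot: [-3.141, -0.0, 2.736]
contact_force: [0.9, -0.2, -0.1]
opening: 0.07
grip_force: 0.0
```

>>> arm_command([
  [[-0.038,-0.032,0],[0,0,0],0.07],
  [[-0.076,-0.064,0],[0,0,0],0.07],
  [[-0.114,-0.097,0],[0,0,0],0.07],
  [[-0.152,-0.13,0],[0,0,0],0.07],
  [[-0.19,-0.162,0],[0,0,0],0.07],
])

```text
time: 1.1
tool_pos: [0.4234, 0.0422, 0.2267]
tool_rot: [3.141, -0.0, 2.735]
contact_force: [0.1, 0.4, -0.4]
opening: 0.07
grip_force: 0.0
```

>>> arm_command([
  [[-0.038,-0.032,0],[0,0,0.15],0.07],
  [[-0.076,-0.064,0],[0,0,0.3],0.07],
  [[-0.114,-0.097,0],[0,0,0.45],0.07],
  [[-0.152,-0.13,0],[0,0,0.6],0.07],
  [[-0.19,-0.162,0],[0,0,0.75],0.07],
])

```text
time: 1.6
tool_pos: [0.5338, -0.1813, 0.2263]
tool_rot: [-3.141, -0.001, 1.979]
contact_force: [0.8, 1.4, 0.3]
opening: 0.0699
grip_force: 0.0
```

```bash
cat >> h.py <<'E'
def wray(m,u,v):
    x=np.array([u-m["cx"],v-m["cy"]])/np.array([m["fx"],m["fy"]]); r=np.linalg.norm(x)+1e-12
    c=np.r_[x/r*np.sin(r),np.cos(r)]; return -m["R"].T@m["t"],m["R"].T@c
def wonz(m,u,v,z):
    o,d=wray(m,u,v); return o+d*(z-o[2])/d[2]
def wproj(m,X):
    c=m["R"]@np.asarray(X,float)+m["t"]; r=np.linalg.norm(c[:2]); th=np.arctan2(r,c[2]); return m["fx"]*th*c[:2]/r+[m["cx"],m["cy"]]
E
python3 - <<'E'
from h import *
m=robot.camera_model("wrist"); im=robot.read_camera("wrist"); cv2.imwrite("pics/w0.png",im[:,:,::-1])
np.savez("w0.npz",**m); print(m, robot.observe()["tool_pos"])
for X in((.5165,-.065,.017),(.5387,-.1475,.017),(.5622,-.261,.017)): print(wproj(m,X))
E
```

```text
{'fx': 371.64829954431775, 'fy': 371.64829954431775, 'cx': 311.9391307180589, 'cy': 239.54113408140293, 'R': array([[ 0.91745054,  0.39784745, -0.00137903],
       [ 0.37869529, -0.8722119 ,  0.30957435],
       [ 0.12196056, -0.28454139, -0.95087424]]), 't': array([-0.41747042, -0.39814334,  0.27519916])} [ 0.53650483 -0.18808143  0.22547286]
[343.44444956  94.36045217]
[330.06057964 179.09077207]
[306.83860029 283.41817245]
```

View pics/w0.png

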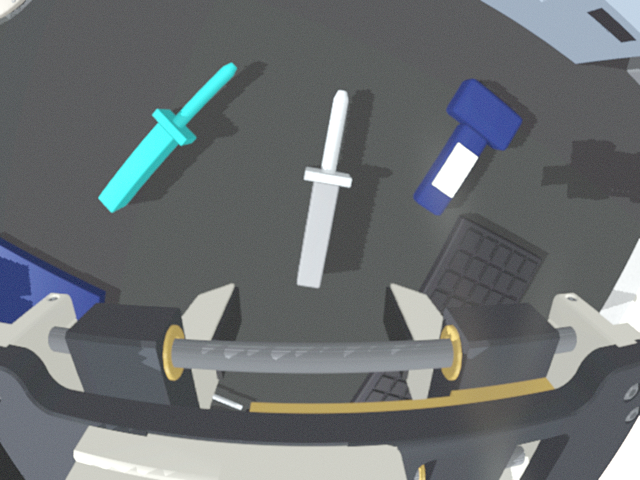

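The pin in the wrist view has its tip at (342,91), flange at (328,178) and handle end at (309,286), close to what I predicted. I'll refine it with a mask.

```bash
python3 - <<'E'
from h import *
m=dict(np.load("w0.npz")); im=cv2.imread("pics/w0.png"); g=cv2.cvtColor(im,cv2.COLOR_BGR2HSV)
k=((g[:,:,2]>120)&(g[:,:,1]<60)).astype(np.uint8)
n,L,st,c=cv2.connectedComponentsWithStats(k); l=L[230,316]; print(st[l])
k=L==l
C={}
for v in range(84,292,6):
    xs=np.nonzero(k[v])[0]
    if len(xs): C[v]=(xs.min(),xs.max()); 
print({v:tuple(map(int,x)) for v,x in C.items()})
def line(lo,hi,z):
    P=np.array([wonz(m,(C[v][0]+C[v][1])/2,v,z)[:2] for v in C if lo<=v<=hi]); W=[np.linalg.norm(wonz(m,C[v][0]-.5,v,z)-wonz(m,C[v][1]+.5,v,z)) for v in C if lo<=v<=hi]
    f=np.polyfit(P[:,1],P[:,0],1); return f,np.arctan(-f[0]),np.mean(W)
for lo,hi,z in((98,162,.019),(198,276,.034)):
    f,a,w=line(lo,hi,z); print("yaw",a,"w",w,"x at y=-.11,-.212:",np.polyval(f,[-.11,-.212]))
print("tip",wonz(m,342,90.5,.017),"end top",wonz(m,310,286.5,.034))
E
```

```text
[ 296   89   57  200 4711]
{90: (337, 344), 96: (334, 347), 102: (332, 348), 108: (331, 347), 114: (330, 346), 120: (329, 345), 126: (328, 344), 132: (327, 342), 138: (326, 341), 144: (324, 340), 150: (323, 339), 156: (322, 338), 162: (321, 337), 168: (305, 336), 174: (304, 348), 180: (304, 352), 186: (312, 350), 192: (311, 338), 198: (310, 336), 204: (309, 335), 210: (308, 334), 216: (307, 333), 222: (306, 332), 228: (305, 331), 234: (304, 329), 240: (303, 328), 246: (302, 327), 252: (301, 326), 258: (300, 325), 264: (299, 324), 270: (298, 322), 276: (297, 321), 282: (296, 320), 288: (315, 318)}
yaw 0.23235288430553927 w 0.016383613732191025 x at y=-.11,-.212: [0.52525308 0.54938899]
yaw 0.2426989177540094 w 0.026054303806197946 x at y=-.11,-.212: [0.52474482 0.54999789]
tip [ 0.51367765 -0.06206147  0.017     ] end top [ 0.56373684 -0.25562454  0.034     ]
```

>>> arm_command([
  [[-0.0254,0.0033,0.02],[0,0,0.14],0.07],
  [[-0.0254,0.0033,0.06],[0,0,0.174],0.07],
  [[-0.0254,0.0033,0.1],[0,0,0.174],0.07],
  [[-0.0254,0.0033,0.14],[0,0,0.174],0.07],
  [[-0.0254,0.0033,0.16],[0,0,0.174],0.07],
])

```text
time: 2.15
tool_pos: [0.5446, -0.2001, 0.0627]
tool_rot: [-3.137, -0.004, 1.812]
contact_force: [-0.4, 0.1, 0.5]
opening: 0.07
grip_force: 0.0
```

>>> arm_command([
  [[0,0,0],[0,0,0],0.07],
  [[0,0,0],[0,0,0],0.07],
  [[0,0,0],[0,0,0],0.07],
  [[0,0,0],[0,0,0],0.07],
  [[0,0,0],[0,0,0],0.07],
])

```text
time: 2.65
tool_pos: [0.5474, -0.2014, 0.0679]
tool_rot: [3.14, 0.001, 1.812]
contact_force: [-1.0, -0.5, -0.0]
opening: 0.07
grip_force: 0.0
```

>>> arm_command([
  [[-0.009,0,0.02],[0,0,0.003],0.07],
  [[-0.009,0,0.045],[0,0,0.003],0.07],
  [[-0.009,0,0.058],[0,0,0.003],0.07],
  [[-0.009,0,0.062],[0,0,0.003],0.07],
  [[-0.009,0,0.062],[0,0,0.003],0.07],
])

```text
time: 3.15
tool_pos: [0.5489, -0.2098, 0.0047]
tool_rot: [-3.141, -0.0, 1.809]
contact_force: [-0.6, 0.0, 0.1]
opening: 0.0698
grip_force: 0.0
```

>>> arm_command([
  [[0,0,0],[0,0,0],0.05],
  [[0,0,0],[0,0,0],0.03],
  [[0,0,0],[0,0,0],0.01],
  [[0,0,0],[0,0,0],0.01],
  [[0,0,0],[0,0,0],0.01],
], squeeze=40)

```text
time: 3.65
tool_pos: [0.5491, -0.21, 0.005]
tool_rot: [3.141, 0.0, 1.809]
contact_force: [0.5, 0.1, -0.5]
opening: 0.0345
grip_force: 0.0
```

>>> arm_command([
  [[0,0,0],[0,0,0],0.01],
  [[0,0,0],[0,0,0],0.01],
  [[0,0,0],[0,0,0],0.01],
  [[0,0,0],[0,0,0],0.01],
  [[0,0,0],[0,0,0],0.01],
])

```text
time: 4.15
tool_pos: [0.5491, -0.2099, 0.0048]
tool_rot: [3.141, 0.0, 1.809]
contact_force: [0.7, 0.1, 0.4]
opening: 0.0238
grip_force: 40.0
```

>>> arm_command([
  [[0,0,-0.01],[0,0,0],0.01],
  [[0,0,-0.025],[0,0,0],0.01],
  [[0,0,-0.042],[0,0,0],0.01],
  [[0,0,-0.056],[0,0,0],0.01],
  [[0,0,-0.063],[0,0,0],0.01],
], squeeze=60)

```text
time: 4.65
tool_pos: [0.5493, -0.2102, 0.0693]
tool_rot: [3.14, 0.001, 1.809]
contact_force: [0.1, 0.5, -2.3]
opening: 0.0236
grip_force: 60.0
```

>>> arm_command([
  [[0.015,0.003,0],[0,0,0.04],0.01],
  [[0.05,0.01,0],[0,0,0.1],0.01],
  [[0.09,0.018,0],[0,0,0.17],0.01],
  [[0.12,0.024,0],[0,0,0.204],0.01],
  [[0.13,0.026,0],[0,0,0.204],0.01],
])

```text
time: 5.15
tool_pos: [0.5426, -0.0745, 0.0675]
tool_rot: [-3.14, -0.001, 1.607]
contact_force: [-0.8, -0.9, -3.3]
opening: 0.0234
grip_force: 60.0
```

```bash
python3 - <<'E'
from h import *
import time
m=robot.camera_model("wrist"); im=robot.read_camera("wrist"); cv2.imwrite("pics/w1.png",im[:,:,::-1])
np.savez("w1.npz",**m)
S=robot.read_camera("scene"); T=robot.read_camera("top"); cv2.imwrite("pics/s1.png",S[:,:,::-1]); cv2.imwrite("pics/t1.png",T[:,:,::-1])
s=robot.observe(); p=s["tool_pos"]; print(p,s["tool_rot"],s["contact_force"],s["time"])
a=s["tool_rot"][2]-np.pi/2; d=np.array([-np.sin(a),np.cos(a),0]); A=p+[0,0,.012]
print("tip,flange",A+.152*d,A+.07*d, wproj(m,A+.152*d),wproj(m,A+.07*d))
o=np.array([.584,.1055,.08]);X=np.array([.9994,.034,0])
print("slot ends",wproj(m,o-.065*X),wproj(m,o+.065*X))
w=cv2.resize(im[0:260,200:600],None,fx=2,fy=2,interpolation=cv2.INTER_CUBIC)
cv2.imwrite("pics/w1c.png",w[:,:,::-1])
E
```

```text
[ 0.54364632 -0.07748171  0.06777072] [3.14157592e+00 3.58195146e-04 1.60668130e+00] [ 0.30909521  0.09421077 -3.00639584] 5.3
tip,flange [0.53819297 0.07442043 0.07977072] [ 0.54113491 -0.00752678  0.07977072] [314.90723452 -30.50967466] [314.73257782 168.91299565]
slot ends [270.51906927 -87.9355306 ] [555.08658806 -47.20353084]
```

View pics/w1c.png

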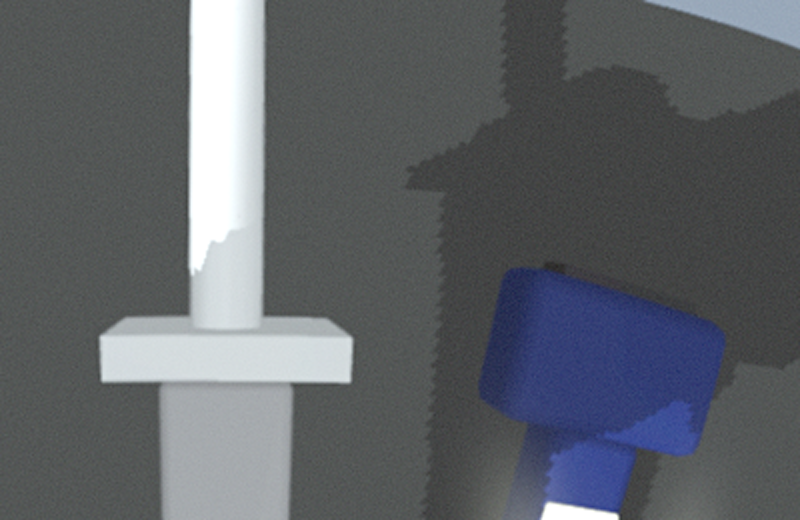

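The pin is straight in the grip: rod at u≈226 all along the crop, flange at (226,350). It clears the reader at (600,360), so I'm entering the slot near its -x end.

>>> arm_command([
  [[0.012,0,0],[0,0,0],0.01],
  [[0.024,0,0],[0,0,0],0.01],
  [[0.036,0,0],[0,0,0],0.01],
  [[0.046,0,0],[0,0,0],0.01],
  [[0.055,0,0],[0,0,0],0.01],
])

```text
time: 5.8
tool_pos: [0.5416, -0.0217, 0.0677]
tool_rot: [3.142, 0.0, 1.605]
contact_force: [0.5, -0.8, -4.3]
opening: 0.0238
grip_force: 60.0
```

>>> arm_command([
  [[0.005,0,0],[0,0,0],0.01],
  [[0.01,0,0],[0,0,0],0.01],
  [[0.014,0,0],[0,0,0],0.01],
  [[0.018,0,0],[0,0,0],0.01],
  [[0.02,0,0],[0,0,0],0.01],
])

```text
time: 6.3
tool_pos: [0.541, -0.0022, 0.0677]
tool_rot: [-3.142, -0.0, 1.605]
contact_force: [0.1, -0.2, -3.0]
opening: 0.0237
grip_force: 60.0
```

>>> arm_command([
  [[0.001,0,0],[0,0,0],0.01],
  [[0.002,0,0],[0,0,0],0.01],
  [[0.003,0,0],[0,0,0],0.01],
  [[0.004,0,0],[0,0,0],0.01],
  [[0.004,0,0],[0,0,0],0.01],
])

```text
time: 6.8
tool_pos: [0.5409, 0.0015, 0.0677]
tool_rot: [3.142, -0.0, 1.605]
contact_force: [0.4, -0.9, -3.1]
opening: 0.0235
grip_force: 60.0
```

>>> arm_command([
  [[0.001,0,0],[0,0,0],0.01],
  [[0.002,0,0],[0,0,0],0.01],
  [[0.003,0,0],[0,0,0],0.01],
  [[0.003,0,0],[0,0,0],0.01],
  [[0.003,0,0],[0,0,0],0.01],
])

```text
time: 7.3
tool_pos: [0.5409, 0.0041, 0.0678]
tool_rot: [3.141, 0.0, 1.605]
contact_force: [-1.1, -3.6, -2.5]
opening: 0.0238
grip_force: 60.0
```

>>> arm_command([
  [[0.001,0,0],[0,0,0],0.01],
  [[0.0015,0,0],[0,0,0],0.01],
  [[0.0015,0,0],[0,0,0],0.01],
  [[0.0015,0,0],[0,0,0],0.01],
  [[0.0015,0,0],[0,0,0],0.01],
])

```text
time: 7.8
tool_pos: [0.5411, 0.0042, 0.068]
tool_rot: [3.141, 0.002, 1.605]
contact_force: [-0.6, -10.2, -2.2]
opening: 0.0235
grip_force: 60.0
```

>>> arm_command([
  [[0,0.002,0],[0,0,0],0.01],
  [[0,0.004,0],[0,0,0],0.01],
  [[0,0.006,0],[0,0,0],0.01],
  [[0,0.008,0],[0,0,0],0.01],
  [[0,0.01,0],[0,0,0],0.01],
])

```text
time: 8.3
tool_pos: [0.548, 0.0045, 0.0669]
tool_rot: [-3.135, 0.003, 1.608]
contact_force: [-7.8, -12.3, -2.3]
opening: 0.0233
grip_force: 60.4
```

>>> arm_command([
  [[0,0.001,0],[0,0,0],0.01],
  [[0,0.002,0],[0,0,0],0.01],
  [[0,0.003,0],[0,0,0],0.01],
  [[0,0.004,0],[0,0,0],0.01],
  [[0,0.005,0],[0,0,0],0.01],
])

```text
time: 8.8
tool_pos: [0.5528, 0.0047, 0.0667]
tool_rot: [-3.134, 0.003, 1.608]
contact_force: [-7.9, -11.2, -2.6]
opening: 0.0236
grip_force: 60.5
```

>>> arm_command([
  [[0,0.002,-0.0007],[0,0,0],0.01],
  [[0,0.004,-0.0007],[0,0,0],0.01],
  [[0,0.006,-0.0007],[0,0,0],0.01],
  [[0,0.008,-0.0007],[0,0,0],0.01],
  [[0,0.01,-0.0007],[0,0,0],0.01],
])

```text
time: 9.3
tool_pos: [0.5628, 0.0051, 0.0673]
tool_rot: [-3.134, 0.003, 1.608]
contact_force: [-7.1, -10.7, -3.9]
opening: 0.0237
grip_force: 60.4
```

>>> arm_command([
  [[0,0.002,0],[0,0,0],0.01],
  [[0,0.004,0],[0,0,0],0.01],
  [[0,0.006,0],[0,0,0],0.01],
  [[0,0.008,0],[0,0,0],0.01],
  [[0,0.01,0],[0,0,0],0.01],
])

```text
time: 9.8
tool_pos: [0.573, 0.0055, 0.0673]
tool_rot: [-3.135, 0.003, 1.608]
contact_force: [-6.4, -10.5, -3.7]
opening: 0.0235
grip_force: 60.3
```

>>> arm_command([
  [[0,0.002,0],[0,0,0],0.01],
  [[0,0.004,0],[0,0,0],0.01],
  [[0,0.006,0],[0,0,0],0.01],
  [[0,0.008,0],[0,0,0],0.01],
  [[0,0.01,0],[0,0,0],0.01],
])

```text
time: 10.3
tool_pos: [0.5831, 0.0059, 0.0673]
tool_rot: [-3.135, 0.003, 1.608]
contact_force: [-7.0, -9.7, -4.0]
opening: 0.0238
grip_force: 60.3
```

>>> arm_command([
  [[0,0.002,0],[0,0,0],0.01],
  [[0,0.004,0],[0,0,0],0.01],
  [[0,0.006,0],[0,0,0],0.01],
  [[0,0.008,0],[0,0,0],0.01],
  [[0,0.01,0],[0,0,0],0.01],
])

```text
time: 10.8
tool_pos: [0.5932, 0.0063, 0.0673]
tool_rot: [-3.135, 0.002, 1.607]
contact_force: [-6.6, -9.3, -3.6]
opening: 0.024
grip_force: 60.3
```

>>> arm_command([
  [[0.0003,0.002,0],[0,0,0],0.01],
  [[0.0003,0.004,0],[0,0,0],0.01],
  [[0.0003,0.006,0],[0,0,0],0.01],
  [[0.0003,0.008,0],[0,0,0],0.01],
  [[0.0003,0.01,0],[0,0,0],0.01],
])

```text
time: 11.3
tool_pos: [0.603, 0.0066, 0.0672]
tool_rot: [-3.135, 0.003, 1.607]
contact_force: [-7.6, -10.9, -2.6]
opening: 0.0239
grip_force: 60.3
```

>>> arm_command([
  [[0,0.002,0],[0,0,0],0.01],
  [[0,0.004,0],[0,0,0],0.01],
  [[0,0.006,0],[0,0,0],0.01],
  [[0,0.008,0],[0,0,0],0.01],
  [[0,0.01,0],[0,0,0],0.01],
])

```text
time: 11.8
tool_pos: [0.6131, 0.0071, 0.0672]
tool_rot: [-3.135, 0.003, 1.607]
contact_force: [-6.8, -9.4, -2.5]
opening: 0.0235
grip_force: 60.3
```

>>> arm_command([
  [[0.0003,0.002,0],[0,0,0],0.01],
  [[0.0003,0.004,0],[0,0,0],0.01],
  [[0.0003,0.006,0],[0,0,0],0.01],
  [[0.0003,0.008,0],[0,0,0],0.01],
  [[0.0003,0.01,0],[0,0,0],0.01],
])

```text
time: 12.3
tool_pos: [0.623, 0.0075, 0.0672]
tool_rot: [-3.135, 0.003, 1.607]
contact_force: [-6.6, -10.2, -2.8]
opening: 0.0234
grip_force: 60.3
```

>>> arm_command([
  [[0,0.002,0],[0,0,0],0.01],
  [[0,0.004,0],[0,0,0],0.01],
  [[0,0.006,0],[0,0,0],0.01],
  [[0,0.008,0],[0,0,0],0.01],
  [[0,0.01,0],[0,0,0],0.01],
])

```text
time: 12.8
tool_pos: [0.635, 0.0103, 0.0681]
tool_rot: [-3.14, -0.0, 1.606]
contact_force: [-4.8, -0.0, -2.8]
opening: 0.0237
grip_force: 60.1
```

The force is gone and the tip has dropped forward about 2 mm: that is the hole. Pushing in gently.

>>> arm_command([
  [[0.001,0,0],[0,0,0],0.01],
  [[0.002,0,0],[0,0,0],0.01],
  [[0.003,0,0],[0,0,0],0.01],
  [[0.004,0,0],[0,0,0],0.01],
  [[0.004,0,0],[0,0,0],0.01],
])

```text
time: 13.3
tool_pos: [0.6345, 0.0124, 0.0682]
tool_rot: [-3.139, 0.002, 1.606]
contact_force: [-4.4, -6.9, -2.4]
opening: 0.0236
grip_force: 60.1
```

>>> arm_command([
  [[0,-0.001,0],[0,0,0],0.01],
  [[0,-0.002,0],[0,0,0],0.01],
  [[0,-0.003,0],[0,0,0],0.01],
  [[0.001,-0.003,0],[0,0,0],0.01],
  [[0.002,-0.003,0],[0,0,0],0.01],
])

```text
time: 13.8
tool_pos: [0.6323, 0.0154, 0.0684]
tool_rot: [-3.141, 0.001, 1.605]
contact_force: [-2.6, -5.1, -2.5]
opening: 0.0237
grip_force: 60.0
```

>>> arm_command([
  [[0,-0.001,0],[0,0,0],0.01],
  [[0,-0.0015,0],[0,0,0],0.01],
  [[0.001,-0.0015,0],[0,0,0],0.01],
  [[0.002,-0.0015,0],[0,0,0],0.01],
  [[0.003,-0.0015,0],[0,0,0],0.01],
])

```text
time: 14.3
tool_pos: [0.6309, 0.019, 0.0685]
tool_rot: [3.141, -0.0, 1.605]
contact_force: [-0.7, -1.4, -3.4]
opening: 0.0235
grip_force: 60.0
```

>>> arm_command([
  [[0.002,-0.0005,0],[0,0,0],0.01],
  [[0.004,-0.0005,0],[0,0,0],0.01],
  [[0.006,-0.0005,0],[0,0,0],0.01],
  [[0.008,-0.0005,0],[0,0,0],0.01],
  [[0.01,-0.0005,0],[0,0,0],0.01],
])

```text
time: 14.8
tool_pos: [0.6301, 0.0289, 0.0685]
tool_rot: [3.141, -0.0, 1.605]
contact_force: [-1.1, -0.3, -4.1]
opening: 0.0239
grip_force: 60.0
```

>>> arm_command([
  [[0.002,0,0],[0,0,0],0.01],
  [[0.004,0,0],[0,0,0],0.01],
  [[0.006,0,0],[0,0,0],0.01],
  [[0.008,0,0],[0,0,0],0.01],
  [[0.009,0,0],[0,0,0],0.01],
])

```text
time: 15.3
tool_pos: [0.6297, 0.0379, 0.0684]
tool_rot: [3.142, -0.0, 1.605]
contact_force: [-0.1, -0.8, -2.9]
opening: 0.0237
grip_force: 60.0
```

>>> arm_command([
  [[0.001,0,0],[0,0,0],0.01],
  [[0.002,0,0],[0,0,0],0.01],
  [[0.003,0,0],[0,0,0],0.01],
  [[0.004,0,0],[0,0,0],0.01],
  [[0.004,0,0],[0,0,0],0.01],
])

```text
time: 15.8
tool_pos: [0.6298, 0.0395, 0.0686]
tool_rot: [3.141, 0.003, 1.605]
contact_force: [0.3, -8.5, -2.5]
opening: 0.0237
grip_force: 60.0
```

The pin is home: it stopped 32 mm past the carriage face, with 8.5 N on the panel. I'm settling it onto the slot's lower edge and releasing softly.

>>> arm_command([
  [[0,0,0.001],[0,0,0],0.01],
  [[0,0,0.002],[0,0,0],0.01],
  [[0,0,0.003],[0,0,0],0.01],
  [[0,0,0.003],[0,0,0],0.01],
  [[0,0,0.003],[0,0,0],0.01],
], squeeze=20)

```text
time: 16.3
tool_pos: [0.6304, 0.0397, 0.0664]
tool_rot: [3.14, 0.003, 1.605]
contact_force: [-0.1, -8.6, 0.4]
opening: 0.0238
grip_force: 20.0
```

>>> arm_command([
  [[0,0,0],[0,0,0],0.01],
  [[0,0,0],[0,0,0],0.01],
  [[0,0,0],[0,0,0],0.01],
  [[0,0,0],[0,0,0],0.01],
  [[0,0,0],[0,0,0],0.01],
], squeeze=3)

```text
time: 16.8
tool_pos: [0.6299, 0.0416, 0.0656]
tool_rot: [3.141, 0.0, 1.605]
contact_force: [1.8, -3.7, -0.7]
opening: 0.0238
grip_force: 3.0
```

>>> arm_command([
  [[0,0,0],[0,0,0],0.03],
  [[0,0,0],[0,0,0],0.05],
  [[0,0,0],[0,0,0],0.06],
  [[0,0,0],[0,0,0],0.06],
  [[0,0,0],[0,0,0],0.06],
])

```text
time: 17.3
tool_pos: [0.6295, 0.0419, 0.0654]
tool_rot: [-3.141, -0.0, 1.605]
contact_force: [-0.3, 0.2, 0.4]
opening: 0.0572
grip_force: 0.0
```

```bash
python3 - <<'E'
from h import *
im=robot.read_camera("wrist"); m=robot.camera_model("wrist")
S=robot.read_camera("scene"); 
s=robot.observe(); print(s["tool_pos"],s["contact_force"],s["opening"],s["time"])
b=cv2.resize(S[165:305,365:525],None,fx=2.5,fy=2.5,interpolation=cv2.INTER_CUBIC)
out=np.zeros((360,800,3),np.uint8); out[:350,:400]=b; out[:360,400:]=cv2.resize(im,(400,300))[0:300].repeat(1,0) if 0 else cv2.copyMakeBorder(cv2.resize(im,(400,300)),0,60,0,0,0)
cv2.imwrite("pics/rel.png",out[:,:,::-1])
E
```

```text
[0.62949835 0.04172524 0.0654055 ] [-0.35383991  0.12155137 -0.33723333] 0.05968044759455876 17.4
```

View pics/rel.png

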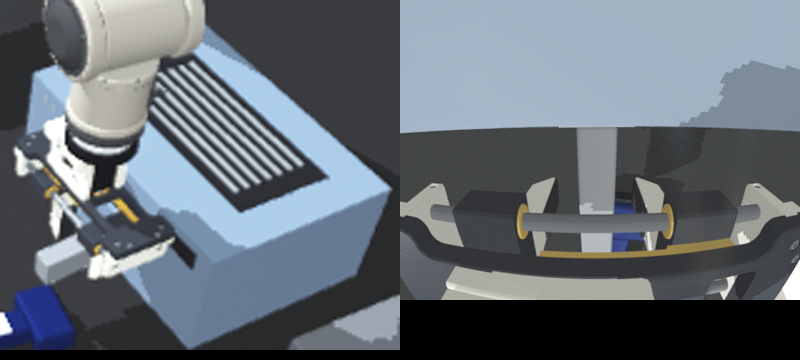

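The pin stays in place, with its handle between the open fingers (597,180). Now retreating straight up.

>>> arm_command([
  [[0,0,-0.01],[0,0,0],0.06],
  [[0,0,-0.03],[0,0,0],0.06],
  [[0,0,-0.06],[0,0,0],0.06],
  [[0,0,-0.09],[0,0,0],0.06],
  [[0,0,-0.12],[0,0,0],0.06],
])

```text
time: 17.9
tool_pos: [0.6295, 0.0416, 0.1875]
tool_rot: [3.141, -0.0, 1.605]
contact_force: [1.1, -0.1, -0.0]
opening: 0.0598
grip_force: 0.0
```

>>> arm_command([
  [[-0.02,0,-0.02],[0,0,0],0.06],
  [[-0.05,0,-0.03],[0,0,0],0.06],
  [[-0.08,0,-0.04],[0,0,0],0.06],
  [[-0.1,0,-0.05],[0,0,0],0.06],
  [[-0.1,0,-0.05],[0,0,0],0.06],
])

```text
time: 18.4
tool_pos: [0.6336, -0.0612, 0.2378]
tool_rot: [3.138, 0.002, 1.602]
contact_force: [0.1, 0.5, -0.1]
opening: 0.06
grip_force: 0.0
```

```bash
python3 - <<'E'
from h import *
im=robot.read_camera("wrist"); S=robot.read_camera("scene")
s=robot.observe(); print(s["tool_pos"],s["contact_force"],s["time"])
out=np.zeros((350,800,3),np.uint8); out[:,:400]=cv2.resize(S[165:305,365:525],(400,350),interpolation=cv2.INTER_CUBIC); out[:300,400:]=cv2.resize(im,(400,300))
cv2.imwrite("pics/fin.png",out[:,:,::-1])
E
```

```text
[ 0.63287615 -0.05834003  0.23592895] [ 0.14256795 -1.34330075 -0.15173717] 18.5
```

View pics/fin.png

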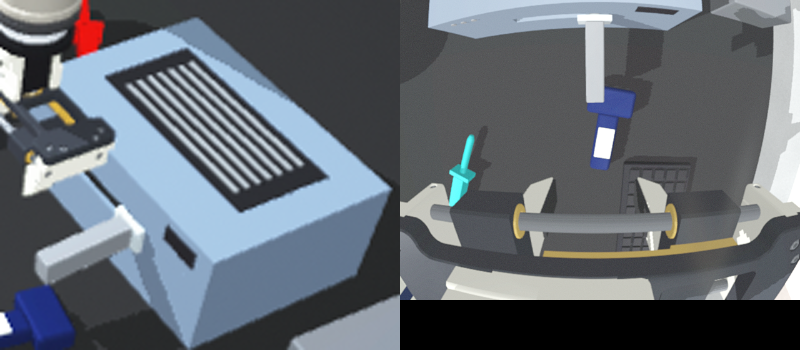

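The flange sits against the panel (130,228), the pin is square to it, the gripper is clear, and the reader hasn't moved. Handing in.

```bash
python3 -c "
from cell import robot
print(robot.hand_in())"
```

```text
the job is handed in; nothing more can be done
None
```

The lock pin is fully home in the lock hole near the slot's +x end, flange against the front panel, released with the arm clear, and the job is handed in at about 18.5 s; the hand-in call returned no verdict.

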